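Wind the jar guide of a labelling machine up to the jar and lock it

TASK

Set the labelling machine's sliding guide to the jar: pull the orange crank sleeve up out of its slot and, keeping hold of it all the time that its pin is out, wind clockwise (seen from above) until you feel the guide press the jar against the back rail. Do not squeeze the jar hard. Then wind back to the first slot that leaves the jar free with only a few millimetres of play, let the pin go fully home in it, and let go, leaving the jar upright and untouched by the robot and the other things undisturbed.

Things in the scene. Friction and masses are not known exactly. Their poses are not given: they have to be found in the camera images.
- sleeve: Orange crank grip: upright cylinder 28 mm across (32 mm at its thin end beads), 66 mm tall; origin at the centre of its underside, 72 mm above the machine's bed when home, 4 mm above the crank arm. It spins freely on its upright axis: a gripper holding it from above need not turn as it goes round. It carries a pin that drops into the index ring below and lifts with it against a spring of 5 to 7 N.
- sleeve_grip (a point): Point on the sleeve's axis, 38 mm above its underside: a good height to grip from above.
- crank_axis (a point): Point on the crank's upright axis, 110 mm above the bed. The sleeve circles it at 50 mm radius; near the axis all is lower than 80 mm above the bed. Clockwise from above winds the guide to the rail, 60 mm a turn, with about 1.5 N friction at the sleeve. Once the guide has the jar on the rail the force rises softly: 1 N more at the sleeve is about 5 N on the jar (the jar stands 60 N).
- crank (a joint): Crank angle in rad, 0 at the start, growing clockwise seen from above; somewhere from 8.0 to 11.3 when the guide meets the jar on the rail.
- plunger (a joint): How far the sleeve and its pin are lifted, in m: 0 fully home in a slot, 0.0125 when the pin's tip stands on top of a tooth, at most 0.020. The spring pushes it down.
- ring_centre (a point): Centre of the index ring's top face, under the crank arm. Brass teeth, 14 mm high, 12.5 mm wide, leave slots 13 mm wide for the pin (8 mm, round tip), 30 degrees apart: 26 mm along the sleeve's circle, 5 mm of guide travel. The ring's turn is set anew each time and not measured: feel for a slot by lowering the sleeve gently. The wide gap lies only at the starting place.
- guide: Blue sliding guide with a white sprung face pad (15 N/mm, gives way up to 6 mm), 150 mm long and 65 mm high, on the machine's bed; origin at the foot of the middle of the unpressed face that looks at the jar; its y points to the jar and the rail and is the way it slides. Driven only by the crank.
- rail: Fixed aluminium back rail, 170 mm long and 60 mm high; origin at the foot of the middle of its jar-side face; its y points away from the jar. The jar is free when guide face and rail face are more than 70 mm apart.
- jar: Amber glass jar with a white cap, 70 mm across and 100 mm tall, loose on the bed between guide and rail; origin at the centre of its underside, z up. The guide pushes it up to the rail. Not to be handled.
- machine: The labelling machine: steel bed 260 x 440 mm, its top 70 mm above the table; origin on the table under its centre, y along its length. On its +y half the jar, on its -y half the crank's round white head (150 mm across, 40 mm high); at the +y end a label reel stands up to 320 mm above the table.
- done_jar: Bystander: amber jar with orange label, 70 mm across, 100 mm tall, on the table; origin at the centre of its underside.
- label_roll: Bystander: orange and white label roll lying flat, 100 mm across, 30 mm high; origin at the centre of its underside.
- spray: Bystander: white spray bottle, 64 mm across, 170 mm tall; origin at the centre of its underside.

How it is judged:
On the way, in this order (a step that is already met when the one before it is completed fails the run):
1. the sleeve is lifted so that its pin is clear of the index ring (value of joint plunger above 0.0125 m), for 0.1 s.
2. the guide presses the jar against the back rail (contact force between guide and jar above 4 N and contact force between jar and rail above 3 N), for 0.1 s.
At the end, for the whole second after the job is handed in: The pin is home in a slot (lifted less than 3 mm) and the crank still; guide face and rail face are less than 78 mm apart with the upright 70 mm jar at rest between them, pressed by less than 2 N (the play is under 8 mm); the sleeve is released (value of joint plunger below 0.003 m and velocity of joint crank between -0.05 and 0.05 rad/s and y of guide in the frame of rail above -0.078 m and contact force between guide and jar below 2 N and angle between jar's own z axis and vertical below 0.06 rad and linear speed of jar below 0.01 m/s and x of jar in the frame of rail between -0.05 and 0.05 m and y of jar in the frame of rail between -0.048 and -0.03 m and contact force between the fingers and sleeve below 0.1 N); the robot touches nothing.
It fails at once if the sleeve is let go while its pin is out of the slot (lifted more than 5 mm without the fingers on it) (value of joint plunger above 0.005 m and contact force between the fingers and sleeve below 0.2 N).
It fails at once if the jar is squeezed with more than 60 N (contact force between guide and jar above 60 N).
It fails at once if the jar is tipped (angle between jar's own z axis and vertical above 0.3 rad).
It fails at once if the jar is handled by the robot (contact force between any of the fingers, the arm and jar above 1 N).
It fails at once if a bystander is moved by more than 15 mm (distance of any of done_jar, label_roll, spray from where it was at the start of the episode above 0.015 m).
It also fails if it takes over 64 s, if anything falls off the work surface, if the arm or the gripper's body presses on something with over 40 N, if the wrist force passes 120 N, or if a joint passes its speed limit or range.

ROBOT

A 6-joint arm with a two-finger parallel gripper is mounted at the origin on the work surface. World frame = base frame: x ahead of the robot, y to its left, z up, the work surface at z = 0. Lengths are in m, angles in rad, forces in N, time in s.
With the tool pointing down it reaches from about 0.35 to 0.975 m from the base axis. Payload 17.4 kg.
Tool frame: the origin (TCP) lies between the finger pads; the fingertips stand 25 mm ahead of it and the grasp point (between the pads) lies 6 mm ahead of it; z points along the fingers, y is the line along which they close (so a half turn about z gives the same grasp; the last joint's range is limited). The gripper opens to 85 mm and grips with 20 to 120 N. Pads are 22 mm wide; open, the fingers measure 114 mm over their backs; the gripper's body (76 mm by 85 mm) begins 54 mm behind the grasp point. The pads swing forward as they close: fully open they stand 13 mm farther back than shut.
Start: joints at [-1.245, 0.116, 1.442, -0, 1.584, -0.038], TCP at [0.24, -0.631, 0.256] pointing down, gripper open.
Joint ranges: [-2.83, 2.83], [-0.83, 2.19], [0.07, 2.5], [-1.14, 4.28], [0.01, 3], [-2.97, 2.97]. Speed limits (rad/s): [1.89, 1.89, 2.22, 3.14, 3.14, 3.14].

INTERFACE

Orientations are given as [roll, pitch, yaw] about the fixed x, y, z axes, in that order (R = Rz(yaw) Ry(pitch) Rx(roll)).
In Python, from bench import arm, optics gives the robot as it stands.
- The arm moves only by the tool send_rows, never from a script. Its argument "steps" is a list of rows, each an object of numbers: "dx", "dy", "dz": the shift along the tool's x, y, z in cm; "roll": the turn about the tool's z in rad. In form: [{"dx": .., "dy": .., "dz": .., "roll": ..}, ...]. A call has 1 to 10 rows; each row shifts and turns the commanded pose from where the row before left it, along the tool's axes as they then stand; what a row does not reach is not made up. A row lasts 1/12 s, in which the tool goes at most 41.7 mm and 7.16 degrees, less where a joint would pass 70% of its speed; a pose out of reach is approached as far as the arm can. A call is refused whole if a number of a shift passes 4.17 or a number of a turn 0.125, either way. A call with a gripper value outside its range is refused whole. "gripper" is the opening, from 0 (shut) to 1 (fully open), set as the call begins (left out, the last holds). The fingers move at their own pace and stop on an object; "grip_force" is the grip in N (left out, the last holds). Time passes only in rows, so rows that do not move let the fingers close. It gives the time, the measured TCP pose, the force, the opening and the grip force at its end, in the units of the state.
- arm.observe(): the state, without advancing time (a new reading comes with each control period).
- optics.camera(name): name is "scene" or "top"; returns the picture (400x640x3 uint8, red, green, blue); there is no depth.
- optics.camera_info(name): a dict with "mtx" (3x3 intrinsics, pixels), "world_from_camera" (4x4, takes a point from camera to world coordinates). Camera axes: x right, y down, z forward; pixel columns grow to the right and rows downward; lengths in m; the calibration is good to about 2 mm. A picture is of the moment at which its call begins. camera_info takes no time and is no camera call.
- arm.finish_job(): hands the job in; it is judged then, once.
The state is a dict: "time": time; "joints": joint angles; "dq": joint speeds; "joint_torque": joint torques, N m; "ee_pos": TCP position; "orientation": TCP orientation; "ft_force": force on the tool from outside, world axes, zero at the start; "ft_torque": the same for the moment, N m; "opening": opening from 0.0 (shut) to 1.0 (fully open); "finger_force": force on a finger pad.
Only numpy, scipy, OpenCV 4.12 (cv2) and the standard library are available. Lean on these libraries where they do the work, as an engineer would, in place of code of your own. Each camera call takes 0.05 s, during which the arm holds its last target. There are 200 camera calls.

## Working session

There is one attempt and no reset: what is moved stays moved. The work goes in short steps, Python scripts to look and compute and a tool call to move; the robot and the scene stay as the last step left them, time stands still between calls to the robot, and variables do not carry over. Pictures are saved under pics/ and viewed, at most 10 in all, crops included, and the job is handed in when it is done.

Besides the shell and the picture viewer there is one more tool, called after "Call:" in YAML: its name, and indented under it one key for each argument. send_rows: Moves the arm, as the interface text tells. Its arguments: {"type":"object","properties":{"steps":{"type":"array","items":{"type":"object","properties":{"dx":{"type":"number"},"dy":{"type":"number"},"dz":{"type":"number"},"roll":{"type":"number"}}}},"gripper":{"type":"number"},"grip_force":{"type":"number"}},"required":["steps"]}

```bash
mkdir -p pics
python3 - <<'E'
from bench import arm, optics
import cv2
for n in("scene","top"):
    im=optics.camera(n); cv2.imwrite(f"pics/{n}0.png",im[:,:,::-1])
    i=optics.camera_info(n); print(n,i["mtx"],i["world_from_camera"])
print(arm.observe())
E
```

```text
scene [[426.59180666   0.         317.36824684]
 [  0.         426.59180666 199.40305419]
 [  0.           0.           1.        ]] [[ 0.58651894  0.50816763 -0.63068311  1.29841687]
 [ 0.80964825 -0.34712439  0.47325931 -0.53530001]
 [ 0.02156958 -0.78820703 -0.61503206  0.9277438 ]
 [ 0.          0.          0.          1.        ]]
top [[518.85170813   0.         315.37817587]
 [  0.         518.85170813 199.51249318]
 [  0.           0.           1.        ]] [[-0.03103341 -0.99402454  0.10465248  0.34302947]
 [-0.99934877  0.0327862   0.01506969  0.07021033]
 [-0.0184108  -0.10411666 -0.99439467  1.8142381 ]
 [ 0.          0.          0.          1.        ]]
{'time': 0.1, 'joints': array([-1.24478926e+00,  1.16480878e-01,  1.44219273e+00,  1.16385093e-05,
        1.58396356e+00, -3.78088887e-02]), 'dq': array([ 0.00131141, -0.00041238, -0.00242673,  0.00185752, -0.00080366,
        0.00030833]), 'joint_torque': array([ 2.54243505e-04, -7.33667064e+01, -6.33788109e+01, -3.56153430e-05,
        5.28940916e-03,  2.96234111e-05]), 'ee_pos': array([ 0.24014193, -0.63070126,  0.25561063]), 'orientation': array([-3.14054933e+00, -5.11118335e-05,  3.63816079e-01]), 'ft_force': array([ 0.21938289, -0.48643043, -0.11429708]), 'ft_torque': array([-0.00542566,  0.02058804,  0.03578496]), 'finger_force': 0.0, 'opening': 1.0000884482209906}
```

View pics/scene0.png

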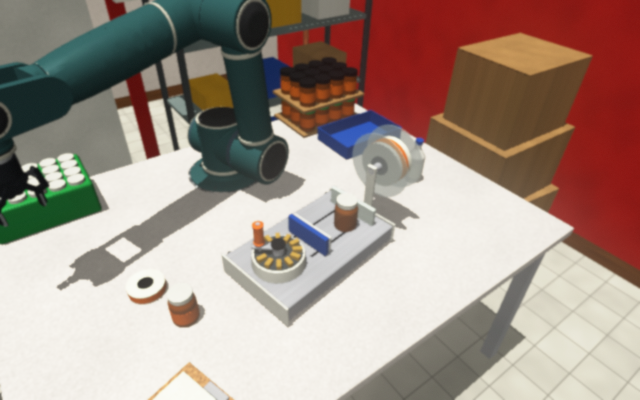

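View pics/top0.png

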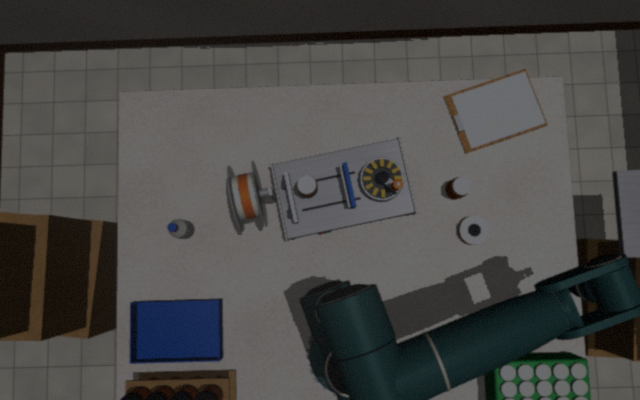

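The scene view shows the sleeve at about (258,234), the guide at (309,233) and the jar at (346,212). The top view shows the sleeve at (396,184), the ring around (381,179), the guide at (349,186), the rail at (290,198) and the jar at (306,187). Next I measure with masks and a zoomed crop.

```bash
cat > h.py <<'E'
import numpy as np, cv2
from bench import arm, optics
I={n:optics.camera_info(n) for n in("scene","top")}
def ray(n,u,v):
    T=np.array(I[n]["world_from_camera"]); d=T[:3,:3]@np.linalg.inv(I[n]["mtx"])@[u,v,1]
    return T[:3,3],d/np.linalg.norm(d)
def plane(n,p,z):
    o,d=ray(n,*p); return o+d*(z-o[2])/d[2]
def tri(ps,pt):
    o,d=ray("scene",*ps); q,e=ray("top",*pt)
    s=np.linalg.lstsq(np.c_[d,-e],q-o,rcond=None)[0]; a,b=o+s[0]*d,q+s[1]*e
    return (a+b)/2,np.linalg.norm(a-b)
def blobs(im,lo,hi,box,amin=8):
    h=cv2.cvtColor(im,cv2.COLOR_RGB2HSV); m=cv2.inRange(h,lo,hi); k=np.zeros_like(m); x0,y0,x1,y1=box; k[y0:y1,x0:x1]=255
    m&=k; n,l,st,c=cv2.connectedComponentsWithStats(m)
    return m,[(st[i].tolist(),c[i].round(1).tolist()) for i in range(1,n) if st[i][4]>=amin]
E
python3 - <<'E'
from h import *
S=cv2.imread("pics/scene0.png")[:,:,::-1].copy();T=cv2.imread("pics/top0.png")[:,:,::-1].copy()
for n,im,box in(("scene",S,(240,210,280,260)),("top",T,(355,150,412,210))):
    for hi in (11,14): print(n,hi,blobs(im,(0,140,60),(hi,255,255),box)[1])
for n,im,box in(("scene",S,(280,200,340,260)),("top",T,(330,150,365,215))):
    m,b=blobs(im,(105,120,40),(130,255,255),box); print(n,"blue",b)
    c=max(cv2.findContours(m,0,2)[0],key=cv2.contourArea); print(cv2.minAreaRect(c))
a=cv2.resize(S[190:310,215:375],None,fx=5,fy=5,interpolation=cv2.INTER_CUBIC); b=cv2.resize(T[130:250,260:420],None,fx=5,fy=5,interpolation=cv2.INTER_CUBIC)
cv2.imwrite("pics/s1.png",a[:,:,::-1]);cv2.imwrite("pics/t1.png",np.clip(b[:,:,::-1]*1.5,0,255).astype(np.uint8))
E
```

```text
scene 11 [([253, 226, 11, 20, 141], [258.1, 236.6])]
scene 14 [([253, 222, 11, 24, 180], [257.9, 234.2])]
top 11 []
top 14 [([393, 180, 9, 7, 26], [395.7, 182.0])]
scene blue [([290, 215, 38, 35, 484], [308.1, 232.2])]
((306.34613037109375, 232.23074340820312), (46.317466735839844, 13.312806129455566), 33.6900634765625)
top blue [([343, 163, 13, 45, 195], [348.6, 185.0])]
((348.7057800292969, 184.84658813476562), (44.69519805908203, 4.758423805236816), 77.73522186279297)
```

View pics/s1.png

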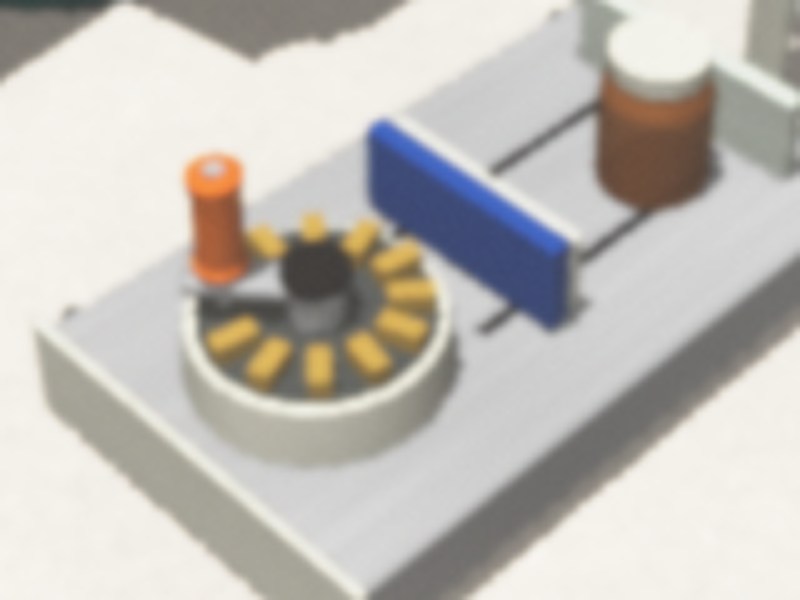

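View pics/t1.png

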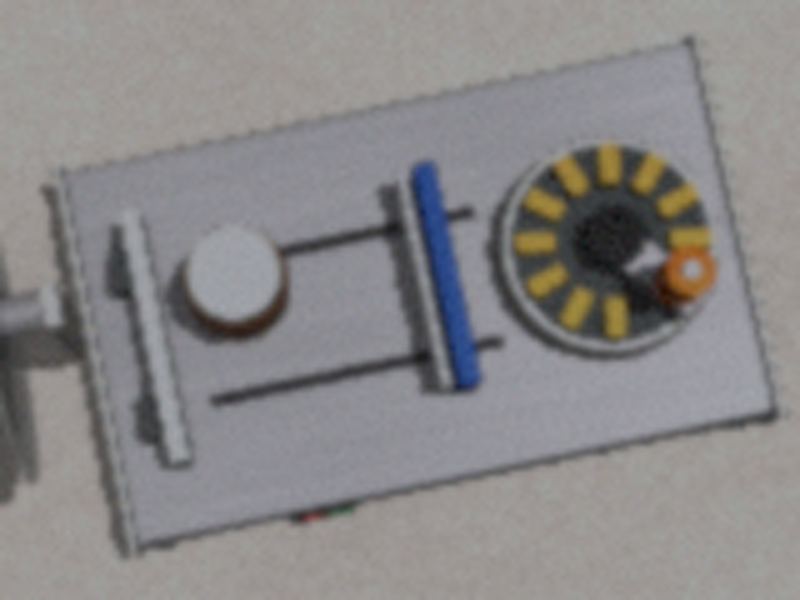

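Run:
```python
from h import *
S=cv2.imread("pics/scene0.png")[:,:,::-1].copy();T=cv2.imread("pics/top0.png")[:,:,::-1].copy()
print("sleeve top",tri((258,223.6),(397.8,184)))
print("hub",tri((278.2,243.6),(381.6,177)))
print("disc",tri((278.4,253),(381,179.8)))
for p in((0,0),):
  for s,t in(((65,173),None),((690,41),None),((775,413),None),((130,550),None)): print("corner",plane("top",(s/5+260,t/5+130),.07)[:2]) if t else print("corner",plane("top",(s[0]/5+260,s[1]/5+130),.07)[:2])
print("sleeve bottom scene",plane("scene",(218/5+215,275/5+190),.142)[:2])
from scipy.optimize import least_squares
for n,im,box in(("scene",S,(250,228,305,272)),("top",T,(360,155,405,202))):
    b=blobs(im,(15,110,60),(30,255,255),box)[1]
    for z in(.11,.124):
        P=np.array([plane(n,c,z)[:2] for s,c in b])
        r=least_squares(lambda q:np.hypot(*(P-q[:2]).T)-q[2],[*P.mean(0),.05],loss="soft_l1",f_scale=.002)
        print(n,z,len(P),r.x.round(4),(r.fun*1e3).round(1))
print("rail top",[plane("top",(a/5+260,b/5+130),.13)[:2] for a,b in((133,210),(180,462))])
print("guide blue",[plane("top",(a/5+260,b/5+130),.135)[:2] for a,b in((424,165),(466,386))])
print("jar",tri((660/5+215,55/5+190),(236/5+260,278/5+130)))
```

```text
sleeve top (array([ 0.55271207, -0.16370544,  0.20482951]), np.float64(0.0005935661570547694))
hub (array([ 0.58512478, -0.12364684,  0.13805946]), np.float64(0.0033618923020173053))
disc (array([ 0.58195121, -0.12428131,  0.10071305]), np.float64(0.00045981661114334816))
corner [0.65100141 0.23737812]
corner [ 0.72759259 -0.19175697]
corner [ 0.4713701  -0.23657487]
corner [0.39326437 0.19946415]
sleeve bottom scene [ 0.56311864 -0.1720885 ]
scene 0.11 6 [ 0.5725 -0.1273  0.0496] [ 2.7 -3.8 -0.6 -3.1  0.7  3.9]
scene 0.124 6 [ 0.585  -0.1343  0.0487] [ 2.6 -3.7 -0.6 -3.   0.7  3.8]
top 0.11 11 [ 0.587  -0.1266  0.0511] [ 0.6 -0.3 -0.2 -0.1  0.1 -0.2 -1.5  0.6  7.7 -0.3 -1.1]
top 0.124 11 [ 0.585  -0.125   0.0507] [ 0.6 -0.3 -0.2 -0.1  0.1 -0.2 -1.5  0.6  7.6 -0.3 -1.1]
rail top [array([0.6142572 , 0.18744292]), array([0.44756809, 0.16104385])]
guide blue [array([ 0.63676761, -0.00440578]), array([ 0.49063717, -0.02625957])]
jar (array([0.56423684, 0.12168571, 0.15903262]), np.float64(0.0037250685922156305))
```

Axis is about (0.585, −0.1255) and the sleeve about (0.553, −0.164) with its top at z 0.205. That gives a radius of 50 mm, which agrees with the text. I'll turn the tool to yaw 0 and move over the sleeve.

Call:
send_rows:
  steps:
    - {"roll": 0.091}
    - {"roll": 0.091}
    - {"roll": 0.091}
    - {"roll": 0.091}
    - {"dx": 1.95, "dy": -2.92}
    - {"dx": 1.95, "dy": -2.92}
    - {"dx": 1.95, "dy": -2.92}
    - {"dx": 1.95, "dy": -2.92}
    - {"dx": 1.95, "dy": -2.92}
    - {"dx": 1.95, "dy": -2.92}
  gripper: 1

```text
$.steps[0]: bad value
```

Call:
send_rows:
  steps:
    - {"dx": 1.95, "dy": -2.92}
    - {"dx": 1.95, "dy": -2.92}
    - {"dx": 1.95, "dy": -2.92}
    - {"dx": 1.95, "dy": -2.92}
    - {"dx": 1.95, "dy": -2.92}
    - {"dx": 1.95, "dy": -2.92}
    - {"dx": 1.95, "dy": -2.92}
    - {"dx": 1.95, "dy": -2.92}
    - {"dx": 1.95, "dy": -2.92}
    - {"dx": 1.95, "dy": -2.92}

```text
$.steps[0]: bad value
```

Call:
send_rows:
  steps:
    - {}
    - {}
  gripper: 0.75

```text
$.steps[0]: bad value
```

Call:
send_rows:
  steps:
    - {"dx": 0, "dy": 0, "dz": 0, "roll": 0.091}
    - {"dx": 0, "dy": 0, "dz": 0, "roll": 0.091}
    - {"dx": 0, "dy": 0, "dz": 0, "roll": 0.091}
    - {"dx": 0, "dy": 0, "dz": 0, "roll": 0.091}
    - {"dx": 1.95, "dy": -2.92, "dz": 0, "roll": 0}
    - {"dx": 1.95, "dy": -2.92, "dz": 0, "roll": 0}
    - {"dx": 1.95, "dy": -2.92, "dz": 0, "roll": 0}
    - {"dx": 1.95, "dy": -2.92, "dz": 0, "roll": 0}
    - {"dx": 1.95, "dy": -2.92, "dz": 0, "roll": 0}
    - {"dx": 1.95, "dy": -2.92, "dz": 0, "roll": 0}
  gripper: 0.75

```text
time: 0.93
ee_pos: [0.3577, -0.4541, 0.256]
orientation: [-3.141, 0.0, -0.0]
ft_force: [0.2, -0.3, 0.7]
opening: 0.749
finger_force: 0.0
```

Call:
send_rows:
  steps:
    - {"dx": 1.95, "dy": -2.92, "dz": 0, "roll": 0}
    - {"dx": 1.95, "dy": -2.92, "dz": 0, "roll": 0}
    - {"dx": 1.95, "dy": -2.92, "dz": 0, "roll": 0}
    - {"dx": 1.95, "dy": -2.92, "dz": 0, "roll": 0}
    - {"dx": 1.95, "dy": -2.92, "dz": 0, "roll": 0}
    - {"dx": 1.95, "dy": -2.92, "dz": 0, "roll": 0}
    - {"dx": 1.95, "dy": -2.92, "dz": 0, "roll": 0}
    - {"dx": 1.95, "dy": -2.92, "dz": 0, "roll": 0}
    - {"dx": 1.95, "dy": -2.92, "dz": 0, "roll": 0}
    - {"dx": 1.95, "dy": -2.92, "dz": 0, "roll": 0}

```text
time: 1.77
ee_pos: [0.5529, -0.162, 0.2561]
orientation: [-3.142, 0.0, -0.0]
ft_force: [1.2, -0.4, 1.1]
opening: 0.75
finger_force: 0.0
```

Call:
send_rows:
  steps:
    - {"dx": 0, "dy": 0, "dz": 0, "roll": 0}
    - {"dx": 0, "dy": 0, "dz": 0, "roll": 0}

```text
time: 1.93
ee_pos: [0.5528, -0.1623, 0.2558]
orientation: [-3.141, 0.001, 0.003]
ft_force: [0.1, -0.6, 0.2]
opening: 0.751
finger_force: 0.0
```

Call:
send_rows:
  steps:
    - {"dx": 0, "dy": 0.15, "dz": 1.5, "roll": 0}
    - {"dx": 0, "dy": 0, "dz": 2, "roll": 0}
    - {"dx": 0, "dy": 0, "dz": 2, "roll": 0}
    - {"dx": 0, "dy": 0, "dz": 1.5, "roll": 0}
    - {"dx": 0, "dy": 0, "dz": 0, "roll": 0}
    - {"dx": 0, "dy": 0, "dz": 0, "roll": 0}

```text
time: 2.43
ee_pos: [0.5514, -0.1661, 0.1854]
orientation: [-3.141, 0.002, -0.002]
ft_force: [-0.5, -0.0, 0.2]
opening: 0.748
finger_force: 0.0
```

Call:
send_rows:
  steps:
    - {"dx": 0, "dy": 0, "dz": 0, "roll": 0}
    - {"dx": 0, "dy": 0, "dz": 0, "roll": 0}
    - {"dx": 0, "dy": 0, "dz": 0, "roll": 0}
    - {"dx": 0, "dy": 0, "dz": 0, "roll": 0}
    - {"dx": 0, "dy": 0, "dz": 0, "roll": 0}
    - {"dx": 0, "dy": 0, "dz": 0, "roll": 0}
  gripper: 0
  grip_force: 40

```text
time: 2.93
ee_pos: [0.5528, -0.1653, 0.1875]
orientation: [3.141, -0.002, -0.0]
ft_force: [2.1, 1.5, 7.4]
opening: 0.321
finger_force: 39.1
```

Call:
send_rows:
  steps:
    - {"dx": 0, "dy": 0, "dz": -0.2, "roll": 0}
    - {"dx": 0, "dy": 0, "dz": -0.2, "roll": 0}
    - {"dx": 0, "dy": 0, "dz": 0, "roll": 0}
    - {"dx": 0, "dy": 0, "dz": 0, "roll": 0}

```text
time: 3.27
ee_pos: [0.5522, -0.165, 0.1899]
orientation: [-3.141, 0.0, -0.0]
ft_force: [2.7, 3.3, -6.3]
opening: 0.321
finger_force: 39.7
```

Call:
send_rows:
  steps:
    - {"dx": 0, "dy": 0, "dz": -0.3, "roll": 0}
    - {"dx": 0, "dy": 0, "dz": -0.3, "roll": 0}
    - {"dx": 0, "dy": 0, "dz": 0, "roll": 0}
    - {"dx": 0, "dy": 0, "dz": 0, "roll": 0}

```text
time: 3.6
ee_pos: [0.5522, -0.165, 0.1961]
orientation: [-3.141, 0.0, -0.0]
ft_force: [2.2, 5.2, -7.3]
opening: 0.321
finger_force: 39.9
```

Call:
send_rows:
  steps:
    - {"dx": 0, "dy": 0, "dz": -0.3, "roll": 0}
    - {"dx": 0, "dy": 0, "dz": -0.3, "roll": 0}
    - {"dx": 0, "dy": 0, "dz": 0, "roll": 0}
    - {"dx": 0, "dy": 0, "dz": 0, "roll": 0}

```text
time: 3.93
ee_pos: [0.5522, -0.165, 0.202]
orientation: [-3.141, 0.0, -0.0]
ft_force: [2.7, 3.8, -7.6]
opening: 0.319
finger_force: 39.8
```

```bash
cat > rows.py <<'E'
import sys,json,numpy as np
a0,step,n=map(float,sys.argv[1:4]); R=5.0
a=np.radians(a0-step*np.arange(int(n)+1)); x=(R*np.cos(a)).round(2); y=(-R*np.sin(a)).round(2)
r=[{"dx":round(p,2),"dy":round(q,2),"dz":0,"roll":0} for p,q in zip(np.diff(x),np.diff(y))]
for i in range(0,len(r),10): print(json.dumps(r[i:i+10]))
E
python3 rows.py 230 9 40
```

```text
[{"dx": -0.56, "dy": -0.55, "dz": 0, "roll": 0}, {"dx": -0.47, "dy": -0.63, "dz": 0, "roll": 0}, {"dx": -0.36, "dy": -0.7, "dz": 0, "roll": 0}, {"dx": -0.25, "dy": -0.74, "dz": 0, "roll": 0}, {"dx": -0.13, "dy": -0.77, "dz": 0, "roll": 0}, {"dx": -0.01, "dy": -0.79, "dz": 0, "roll": 0}, {"dx": 0.12, "dy": -0.77, "dz": 0, "roll": 0}, {"dx": 0.23, "dy": -0.75, "dz": 0, "roll": 0}, {"dx": 0.35, "dy": -0.71, "dz": 0, "roll": 0}, {"dx": 0.46, "dy": -0.63, "dz": 0, "roll": 0}]
[{"dx": 0.55, "dy": -0.56, "dz": 0, "roll": 0}, {"dx": 0.63, "dy": -0.47, "dz": 0, "roll": 0}, {"dx": 0.7, "dy": -0.36, "dz": 0, "roll": 0}, {"dx": 0.74, "dy": -0.25, "dz": 0, "roll": 0}, {"dx": 0.77, "dy": -0.13, "dz": 0, "roll": 0}, {"dx": 0.79, "dy": -0.01, "dz": 0, "roll": 0}, {"dx": 0.77, "dy": 0.12, "dz": 0, "roll": 0}, {"dx": 0.75, "dy": 0.23, "dz": 0, "roll": 0}, {"dx": 0.71, "dy": 0.35, "dz": 0, "roll": 0}, {"dx": 0.63, "dy": 0.46, "dz": 0, "roll": 0}]
[{"dx": 0.56, "dy": 0.55, "dz": 0, "roll": 0}, {"dx": 0.47, "dy": 0.63, "dz": 0, "roll": 0}, {"dx": 0.36, "dy": 0.7, "dz": 0, "roll": 0}, {"dx": 0.25, "dy": 0.74, "dz": 0, "roll": 0}, {"dx": 0.13, "dy": 0.77, "dz": 0, "roll": 0}, {"dx": 0.01, "dy": 0.79, "dz": 0, "roll": 0}, {"dx": -0.12, "dy": 0.77, "dz": 0, "roll": 0}, {"dx": -0.23, "dy": 0.75, "dz": 0, "roll": 0}, {"dx": -0.35, "dy": 0.71, "dz": 0, "roll": 0}, {"dx": -0.46, "dy": 0.63, "dz": 0, "roll": 0}]
[{"dx": -0.55, "dy": 0.56, "dz": 0, "roll": 0}, {"dx": -0.63, "dy": 0.47, "dz": 0, "roll": 0}, {"dx": -0.7, "dy": 0.36, "dz": 0, "roll": 0}, {"dx": -0.74, "dy": 0.25, "dz": 0, "roll": 0}, {"dx": -0.77, "dy": 0.13, "dz": 0, "roll": 0}, {"dx": -0.79, "dy": 0.01, "dz": 0, "roll": 0}, {"dx": -0.77, "dy": -0.12, "dz": 0, "roll": 0}, {"dx": -0.75, "dy": -0.23, "dz": 0, "roll": 0}, {"dx": -0.71, "dy": -0.35, "dz": 0, "roll": 0}, {"dx": -0.63, "dy": -0.46, "dz": 0, "roll": 0}]
```

Call:
send_rows:
  steps:
    - {"dx": 0.06, "dy": -0.08, "dz": 0, "roll": 0}
    - {"dx": -0.56, "dy": -0.55, "dz": 0, "roll": 0}
    - {"dx": -0.47, "dy": -0.63, "dz": 0, "roll": 0}
    - {"dx": -0.36, "dy": -0.7, "dz": 0, "roll": 0}
    - {"dx": -0.25, "dy": -0.74, "dz": 0, "roll": 0}
    - {"dx": -0.13, "dy": -0.77, "dz": 0, "roll": 0}
    - {"dx": 0, "dy": 0, "dz": 0, "roll": 0}

```text
time: 4.52
ee_pos: [0.5341, -0.1289, 0.2021]
orientation: [-3.141, 0.001, 0.0]
ft_force: [-6.3, 1.5, -6.7]
opening: 0.313
finger_force: 40.1
```

Call:
send_rows:
  steps:
    - {"dx": -0.12, "dy": -0.1, "dz": 0, "roll": 0}
    - {"dx": -0.01, "dy": -0.79, "dz": 0, "roll": 0}
    - {"dx": 0.12, "dy": -0.77, "dz": 0, "roll": 0}
    - {"dx": 0.23, "dy": -0.75, "dz": 0, "roll": 0}
    - {"dx": 0.35, "dy": -0.71, "dz": 0, "roll": 0}
    - {"dx": 0.46, "dy": -0.63, "dz": 0, "roll": 0}
    - {"dx": 0, "dy": 0, "dz": 0, "roll": 0}

```text
time: 5.1
ee_pos: [0.5464, -0.0917, 0.2023]
orientation: [-3.141, -0.001, 0.001]
ft_force: [1.9, -0.2, -8.1]
opening: 0.317
finger_force: 40.2
```

Call:
send_rows:
  steps:
    - {"dx": 0.55, "dy": -0.56, "dz": 0, "roll": 0}
    - {"dx": 0.63, "dy": -0.47, "dz": 0, "roll": 0}
    - {"dx": 0.7, "dy": -0.36, "dz": 0, "roll": 0}
    - {"dx": 0.74, "dy": -0.25, "dz": 0, "roll": 0}
    - {"dx": 0.77, "dy": -0.13, "dz": 0, "roll": 0}
    - {"dx": 0, "dy": 0, "dz": 0, "roll": 0}

```text
time: 5.6
ee_pos: [0.5808, -0.0753, 0.2021]
orientation: [3.141, -0.0, -0.0]
ft_force: [2.2, -4.1, -8.7]
opening: 0.316
finger_force: 40.3
```

Call:
send_rows:
  steps:
    - {"dx": 0.79, "dy": 0.04, "dz": 0, "roll": 0}
    - {"dx": 0.77, "dy": 0.12, "dz": 0, "roll": 0}
    - {"dx": 0.75, "dy": 0.23, "dz": 0, "roll": 0}
    - {"dx": 0.71, "dy": 0.35, "dz": 0, "roll": 0}
    - {"dx": 0.63, "dy": 0.46, "dz": 0, "roll": 0}
    - {"dx": 0, "dy": 0, "dz": 0, "roll": 0}

```text
time: 6.1
ee_pos: [0.617, -0.0882, 0.2019]
orientation: [3.141, 0.0, -0.001]
ft_force: [-1.4, -3.8, -7.5]
opening: 0.317
finger_force: 40.4
```

Call:
send_rows:
  steps:
    - {"dx": 0.56, "dy": 0.55, "dz": 0, "roll": 0}
    - {"dx": 0.47, "dy": 0.63, "dz": 0, "roll": 0}
    - {"dx": 0.36, "dy": 0.7, "dz": 0, "roll": 0}
    - {"dx": 0.25, "dy": 0.74, "dz": 0, "roll": 0}
    - {"dx": 0.13, "dy": 0.77, "dz": 0, "roll": 0}
    - {"dx": 0, "dy": 0, "dz": 0, "roll": 0}

```text
time: 6.6
ee_pos: [0.6337, -0.1227, 0.2021]
orientation: [-3.141, 0.001, -0.001]
ft_force: [-4.5, -1.7, -8.4]
opening: 0.311
finger_force: 40.4
```

Call:
send_rows:
  steps:
    - {"dx": -0.04, "dy": 0.79, "dz": 0, "roll": 0}
    - {"dx": -0.12, "dy": 0.77, "dz": 0, "roll": 0}
    - {"dx": -0.23, "dy": 0.75, "dz": 0, "roll": 0}
    - {"dx": -0.35, "dy": 0.71, "dz": 0, "roll": 0}
    - {"dx": -0.46, "dy": 0.63, "dz": 0, "roll": 0}
    - {"dx": 0, "dy": 0, "dz": 0, "roll": 0}

```text
time: 7.1
ee_pos: [0.6208, -0.159, 0.2024]
orientation: [3.141, 0.0, -0.001]
ft_force: [-3.8, 0.9, -9.1]
opening: 0.319
finger_force: 40.5
```

Call:
send_rows:
  steps:
    - {"dx": -0.55, "dy": 0.56, "dz": 0, "roll": 0}
    - {"dx": -0.63, "dy": 0.47, "dz": 0, "roll": 0}
    - {"dx": -0.7, "dy": 0.36, "dz": 0, "roll": 0}
    - {"dx": -0.74, "dy": 0.25, "dz": 0, "roll": 0}
    - {"dx": -0.77, "dy": 0.13, "dz": 0, "roll": 0}
    - {"dx": 0, "dy": 0, "dz": 0, "roll": 0}

```text
time: 7.6
ee_pos: [0.5863, -0.1756, 0.2025]
orientation: [-3.142, 0.0, -0.001]
ft_force: [-2.1, 4.1, -7.7]
opening: 0.316
finger_force: 40.6
```

Call:
send_rows:
  steps:
    - {"dx": -0.79, "dy": 0.01, "dz": 0, "roll": 0}
    - {"dx": -0.77, "dy": -0.12, "dz": 0, "roll": 0}
    - {"dx": -0.75, "dy": -0.23, "dz": 0, "roll": 0}
    - {"dx": -0.71, "dy": -0.35, "dz": 0, "roll": 0}
    - {"dx": -0.63, "dy": -0.46, "dz": 0, "roll": 0}
    - {"dx": 0, "dy": 0, "dz": 0, "roll": 0}

```text
time: 8.1
ee_pos: [0.5502, -0.1631, 0.2026]
orientation: [3.142, -0.0, 0.0]
ft_force: [0.7, 2.5, -8.4]
opening: 0.316
finger_force: 40.6
```

Call:
send_rows:
  steps:
    - {"dx": -0.56, "dy": -0.55, "dz": 0, "roll": 0}
    - {"dx": -0.47, "dy": -0.63, "dz": 0, "roll": 0}
    - {"dx": -0.36, "dy": -0.7, "dz": 0, "roll": 0}
    - {"dx": -0.25, "dy": -0.74, "dz": 0, "roll": 0}
    - {"dx": -0.13, "dy": -0.77, "dz": 0, "roll": 0}
    - {"dx": 0, "dy": 0, "dz": 0, "roll": 0}
    - {"dx": 0, "dy": 0, "dz": 0, "roll": 0}

```text
time: 8.68
ee_pos: [0.5334, -0.1294, 0.2023]
orientation: [-3.141, 0.0, 0.001]
ft_force: [3.1, 1.9, -7.7]
opening: 0.319
finger_force: 40.6
```

Call:
send_rows:
  steps:
    - {"dx": -0.01, "dy": -0.79, "dz": 0, "roll": 0}
    - {"dx": 0.12, "dy": -0.77, "dz": 0, "roll": 0}
    - {"dx": 0.23, "dy": -0.75, "dz": 0, "roll": 0}
    - {"dx": 0.35, "dy": -0.71, "dz": 0, "roll": 0}
    - {"dx": 0.46, "dy": -0.63, "dz": 0, "roll": 0}
    - {"dx": 0, "dy": 0, "dz": 0, "roll": 0}
    - {"dx": 0, "dy": 0, "dz": 0, "roll": 0}

```text
time: 9.27
ee_pos: [0.5453, -0.0929, 0.2022]
orientation: [-3.141, 0.0, 0.001]
ft_force: [1.2, -0.7, -8.0]
opening: 0.315
finger_force: 40.7
```

```bash
python3 - <<'E'
from h import *
for n,b in(("scene",(215,190,375,310)),("top",(260,130,420,250))):
    im=optics.camera(n); cv2.imwrite(f"pics/{n}2.png",im[:,:,::-1])
    c=cv2.resize(im[b[1]:b[3],b[0]:b[2]],None,fx=5,fy=5,interpolation=cv2.INTER_CUBIC)
    cv2.imwrite(f"pics/{n}2c.png",c[:,:,::-1])
E
python3 rows.py 140 4.5 40
```

```text
[{"dx": 0.26, "dy": -0.29, "dz": 0, "roll": 0}, {"dx": 0.29, "dy": -0.27, "dz": 0, "roll": 0}, {"dx": 0.31, "dy": -0.25, "dz": 0, "roll": 0}, {"dx": 0.32, "dy": -0.22, "dz": 0, "roll": 0}, {"dx": 0.34, "dy": -0.2, "dz": 0, "roll": 0}, {"dx": 0.36, "dy": -0.16, "dz": 0, "roll": 0}, {"dx": 0.36, "dy": -0.14, "dz": 0, "roll": 0}, {"dx": 0.38, "dy": -0.11, "dz": 0, "roll": 0}, {"dx": 0.38, "dy": -0.08, "dz": 0, "roll": 0}, {"dx": 0.39, "dy": -0.05, "dz": 0, "roll": 0}]
[{"dx": 0.4, "dy": -0.02, "dz": 0, "roll": 0}, {"dx": 0.39, "dy": 0.01, "dz": 0, "roll": 0}, {"dx": 0.39, "dy": 0.04, "dz": 0, "roll": 0}, {"dx": 0.38, "dy": 0.08, "dz": 0, "roll": 0}, {"dx": 0.38, "dy": 0.1, "dz": 0, "roll": 0}, {"dx": 0.37, "dy": 0.13, "dz": 0, "roll": 0}, {"dx": 0.36, "dy": 0.17, "dz": 0, "roll": 0}, {"dx": 0.35, "dy": 0.18, "dz": 0, "roll": 0}, {"dx": 0.32, "dy": 0.22, "dz": 0, "roll": 0}, {"dx": 0.31, "dy": 0.24, "dz": 0, "roll": 0}]
[{"dx": 0.29, "dy": 0.26, "dz": 0, "roll": 0}, {"dx": 0.27, "dy": 0.29, "dz": 0, "roll": 0}, {"dx": 0.25, "dy": 0.31, "dz": 0, "roll": 0}, {"dx": 0.22, "dy": 0.32, "dz": 0, "roll": 0}, {"dx": 0.2, "dy": 0.34, "dz": 0, "roll": 0}, {"dx": 0.16, "dy": 0.36, "dz": 0, "roll": 0}, {"dx": 0.14, "dy": 0.36, "dz": 0, "roll": 0}, {"dx": 0.11, "dy": 0.38, "dz": 0, "roll": 0}, {"dx": 0.08, "dy": 0.38, "dz": 0, "roll": 0}, {"dx": 0.05, "dy": 0.39, "dz": 0, "roll": 0}]
[{"dx": 0.02, "dy": 0.4, "dz": 0, "roll": 0}, {"dx": -0.01, "dy": 0.39, "dz": 0, "roll": 0}, {"dx": -0.04, "dy": 0.39, "dz": 0, "roll": 0}, {"dx": -0.08, "dy": 0.38, "dz": 0, "roll": 0}, {"dx": -0.1, "dy": 0.38, "dz": 0, "roll": 0}, {"dx": -0.13, "dy": 0.37, "dz": 0, "roll": 0}, {"dx": -0.17, "dy": 0.36, "dz": 0, "roll": 0}, {"dx": -0.18, "dy": 0.35, "dz": 0, "roll": 0}, {"dx": -0.22, "dy": 0.32, "dz": 0, "roll": 0}, {"dx": -0.24, "dy": 0.31, "dz": 0, "roll": 0}]
```

View pics/scene2c.png

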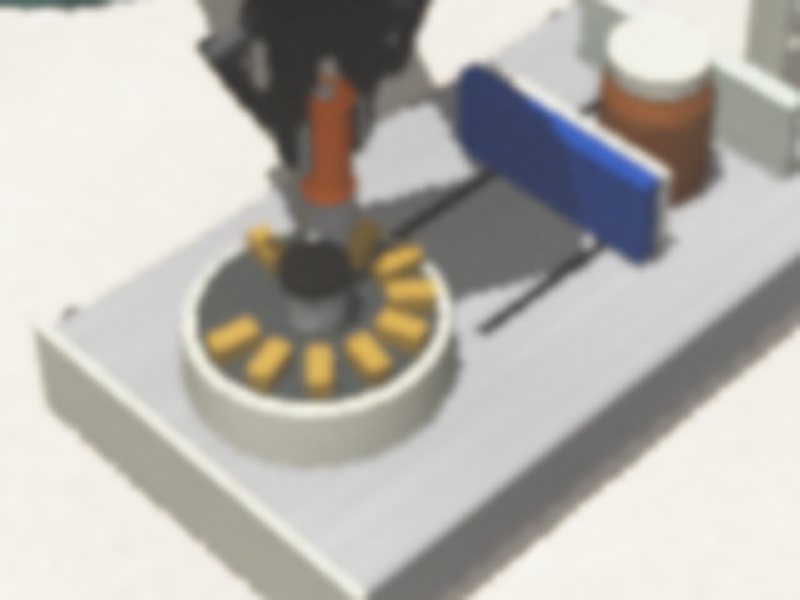

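Guide and jar are still apart by this view (guide right edge about x=665, jar about x=655 beyond it, in the crop). The top picture puts contact near 594°, or about 10.4 rad. The crank is now at 450°, so I continue in smaller steps.

Call:
send_rows:
  steps:
    - {"dx": 0.26, "dy": -0.29, "dz": 0, "roll": 0}
    - {"dx": 0.29, "dy": -0.27, "dz": 0, "roll": 0}
    - {"dx": 0.31, "dy": -0.25, "dz": 0, "roll": 0}
    - {"dx": 0.32, "dy": -0.22, "dz": 0, "roll": 0}
    - {"dx": 0.34, "dy": -0.2, "dz": 0, "roll": 0}
    - {"dx": 0, "dy": 0, "dz": 0, "roll": 0}
    - {"dx": 0, "dy": 0, "dz": 0, "roll": 0}

```text
time: 9.95
ee_pos: [0.5605, -0.081, 0.2022]
orientation: [-3.141, -0.0, 0.0]
ft_force: [1.2, 0.2, -8.8]
opening: 0.319
finger_force: 40.6
```

Call:
send_rows:
  steps:
    - {"dx": 0.36, "dy": -0.16, "dz": 0, "roll": 0}
    - {"dx": 0.36, "dy": -0.14, "dz": 0, "roll": 0}
    - {"dx": 0.38, "dy": -0.11, "dz": 0, "roll": 0}
    - {"dx": 0, "dy": 0, "dz": 0, "roll": 0}
    - {"dx": 0, "dy": 0, "dz": 0, "roll": 0}

```text
time: 10.37
ee_pos: [0.5715, -0.077, 0.2023]
orientation: [-3.141, -0.0, 0.0]
ft_force: [1.5, 1.4, -9.0]
opening: 0.319
finger_force: 40.6
```

Run:
```python
from h import *
ims=[]
for n,b in(("scene",(300,185,380,245)),("top",(270,150,350,210))):
    im=optics.camera(n); cv2.imwrite(f"pics/{n}3.png",im[:,:,::-1])
    ims.append(cv2.resize(im[b[1]:b[3],b[0]:b[2]],None,fx=5,fy=5,interpolation=cv2.INTER_CUBIC))
ims[1]=cv2.convertScaleAbs(ims[1],alpha=1.5)
cv2.imwrite(f"pics/c3.png",np.hstack(ims)[:,:,::-1])
```

```text
(no output)
```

View pics/c3.png

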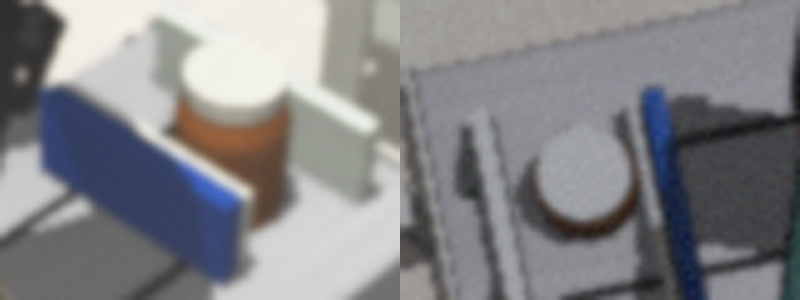

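The top crop shows the pad face at about x=638 and the rail face at about x=505, so the gap is roughly 86 mm. Contact should come after about 95° more.

Call:
send_rows:
  steps:
    - {"dx": 0.38, "dy": -0.08, "dz": 0, "roll": 0}
    - {"dx": 0.39, "dy": -0.05, "dz": 0, "roll": 0}
    - {"dx": 0.4, "dy": -0.02, "dz": 0, "roll": 0}
    - {"dx": 0.39, "dy": 0.01, "dz": 0, "roll": 0}
    - {"dx": 0.39, "dy": 0.04, "dz": 0, "roll": 0}
    - {"dx": 0, "dy": 0, "dz": 0, "roll": 0}
    - {"dx": 0, "dy": 0, "dz": 0, "roll": 0}

```text
time: 11.05
ee_pos: [0.5911, -0.0762, 0.2022]
orientation: [-3.142, -0.0, -0.0]
ft_force: [0.2, 1.2, -8.7]
opening: 0.316
finger_force: 40.6
```

Call:
send_rows:
  steps:
    - {"dx": 0.38, "dy": 0.08, "dz": 0, "roll": 0}
    - {"dx": 0.38, "dy": 0.1, "dz": 0, "roll": 0}
    - {"dx": 0.37, "dy": 0.13, "dz": 0, "roll": 0}
    - {"dx": 0.36, "dy": 0.17, "dz": 0, "roll": 0}
    - {"dx": 0.35, "dy": 0.18, "dz": 0, "roll": 0}
    - {"dx": 0, "dy": 0, "dz": 0, "roll": 0}
    - {"dx": 0, "dy": 0, "dz": 0, "roll": 0}

```text
time: 11.63
ee_pos: [0.6094, -0.0829, 0.2023]
orientation: [3.141, -0.0, -0.0]
ft_force: [0.7, 0.8, -8.0]
opening: 0.324
finger_force: 40.6
```

Call:
send_rows:
  steps:
    - {"dx": 0.32, "dy": 0.22, "dz": 0, "roll": 0}
    - {"dx": 0.31, "dy": 0.24, "dz": 0, "roll": 0}
    - {"dx": 0.29, "dy": 0.26, "dz": 0, "roll": 0}
    - {"dx": 0, "dy": 0, "dz": 0, "roll": 0}
    - {"dx": 0, "dy": 0, "dz": 0, "roll": 0}

```text
time: 12.05
ee_pos: [0.6186, -0.0902, 0.2023]
orientation: [3.141, -0.0, -0.0]
ft_force: [2.3, 0.0, -7.8]
opening: 0.32
finger_force: 40.6
```

Call:
send_rows:
  steps:
    - {"dx": 0.27, "dy": 0.29, "dz": 0, "roll": 0}
    - {"dx": 0.25, "dy": 0.31, "dz": 0, "roll": 0}
    - {"dx": 0, "dy": 0, "dz": 0, "roll": 0}
    - {"dx": 0, "dy": 0, "dz": 0, "roll": 0}

```text
time: 12.38
ee_pos: [0.6237, -0.0963, 0.2023]
orientation: [3.141, -0.0, -0.001]
ft_force: [1.9, 0.0, -7.8]
opening: 0.319
finger_force: 40.6
```

Call:
send_rows:
  steps:
    - {"dx": 0.22, "dy": 0.32, "dz": 0, "roll": 0}
    - {"dx": 0.2, "dy": 0.34, "dz": 0, "roll": 0}
    - {"dx": 0, "dy": 0, "dz": 0, "roll": 0}
    - {"dx": 0, "dy": 0, "dz": 0, "roll": 0}

```text
time: 12.72
ee_pos: [0.6278, -0.1029, 0.2023]
orientation: [3.141, -0.0, -0.001]
ft_force: [1.7, 0.4, -9.2]
opening: 0.312
finger_force: 40.7
```

Call:
send_rows:
  steps:
    - {"dx": 0.16, "dy": 0.36, "dz": 0, "roll": 0}
    - {"dx": 0, "dy": 0, "dz": 0, "roll": 0}
    - {"dx": 0, "dy": 0, "dz": 0, "roll": 0}

```text
time: 12.97
ee_pos: [0.6294, -0.1064, 0.2023]
orientation: [3.141, -0.0, -0.0]
ft_force: [1.1, 0.2, -8.2]
opening: 0.314
finger_force: 40.7
```

Call:
send_rows:
  steps:
    - {"dx": 0.14, "dy": 0.36, "dz": 0, "roll": 0}
    - {"dx": 0, "dy": 0, "dz": 0, "roll": 0}
    - {"dx": 0, "dy": 0, "dz": 0, "roll": 0}

```text
time: 13.22
ee_pos: [0.6307, -0.11, 0.2023]
orientation: [3.141, -0.0, -0.0]
ft_force: [2.2, 0.0, -7.8]
opening: 0.318
finger_force: 40.7
```

Call:
send_rows:
  steps:
    - {"dx": 0.11, "dy": 0.38, "dz": 0, "roll": 0}
    - {"dx": 0, "dy": 0, "dz": 0, "roll": 0}
    - {"dx": 0, "dy": 0, "dz": 0, "roll": 0}

```text
time: 13.47
ee_pos: [0.6318, -0.1138, 0.2023]
orientation: [3.141, -0.0, -0.0]
ft_force: [1.3, -1.2, -8.1]
opening: 0.319
finger_force: 40.7
```

Call:
send_rows:
  steps:
    - {"dx": 0.08, "dy": 0.38, "dz": 0, "roll": 0}
    - {"dx": 0, "dy": 0, "dz": 0, "roll": 0}
    - {"dx": 0, "dy": 0, "dz": 0, "roll": 0}

```text
time: 13.72
ee_pos: [0.6326, -0.1176, 0.2023]
orientation: [3.141, -0.0, -0.001]
ft_force: [0.9, 0.5, -8.3]
opening: 0.318
finger_force: 40.7
```

Call:
send_rows:
  steps:
    - {"dx": 0.05, "dy": 0.39, "dz": 0, "roll": 0}
    - {"dx": 0, "dy": 0, "dz": 0, "roll": 0}
    - {"dx": 0, "dy": 0, "dz": 0, "roll": 0}

```text
time: 13.97
ee_pos: [0.6331, -0.1215, 0.2023]
orientation: [3.141, -0.0, -0.0]
ft_force: [1.5, -0.3, -8.2]
opening: 0.319
finger_force: 40.7
```

Call:
send_rows:
  steps:
    - {"dx": 0.02, "dy": 0.4, "dz": 0, "roll": 0}
    - {"dx": 0, "dy": 0, "dz": 0, "roll": 0}
    - {"dx": 0, "dy": 0, "dz": 0, "roll": 0}

```text
time: 14.22
ee_pos: [0.6333, -0.1255, 0.2023]
orientation: [3.141, 0.0, -0.0]
ft_force: [0.5, -1.2, -8.4]
opening: 0.32
finger_force: 40.7
```

Call:
send_rows:
  steps:
    - {"dx": -0.01, "dy": 0.39, "dz": 0, "roll": 0}
    - {"dx": 0, "dy": 0, "dz": 0, "roll": 0}
    - {"dx": 0, "dy": 0, "dz": 0, "roll": 0}

```text
time: 14.47
ee_pos: [0.6331, -0.1294, 0.2023]
orientation: [3.141, 0.0, -0.001]
ft_force: [0.2, -1.1, -7.9]
opening: 0.316
finger_force: 40.7
```

Call:
send_rows:
  steps:
    - {"dx": -0.04, "dy": 0.39, "dz": 0, "roll": 0}
    - {"dx": 0, "dy": 0, "dz": 0, "roll": 0}
    - {"dx": 0, "dy": 0, "dz": 0, "roll": 0}

```text
time: 14.72
ee_pos: [0.6327, -0.1333, 0.2023]
orientation: [3.141, 0.0, -0.0]
ft_force: [0.7, -0.8, -8.2]
opening: 0.317
finger_force: 40.7
```

Call:
send_rows:
  steps:
    - {"dx": -0.08, "dy": 0.38, "dz": 0, "roll": 0}
    - {"dx": 0, "dy": 0, "dz": 0, "roll": 0}
    - {"dx": 0, "dy": 0, "dz": 0, "roll": 0}

```text
time: 14.97
ee_pos: [0.6319, -0.1371, 0.2023]
orientation: [3.141, -0.0, -0.001]
ft_force: [0.3, -0.0, -7.7]
opening: 0.317
finger_force: 40.6
```

Call:
send_rows:
  steps:
    - {"dx": -0.1, "dy": 0.38, "dz": 0, "roll": 0}
    - {"dx": 0, "dy": 0, "dz": 0, "roll": 0}
    - {"dx": 0, "dy": 0, "dz": 0, "roll": 0}

```text
time: 15.22
ee_pos: [0.6309, -0.1409, 0.2023]
orientation: [3.141, 0.0, -0.0]
ft_force: [-0.7, -0.2, -7.8]
opening: 0.317
finger_force: 40.6
```

Run:
```python
from h import *
ims=[]
for n,b in(("scene",(300,185,380,245)),("top",(270,150,350,210))):
    im=optics.camera(n); cv2.imwrite(f"pics/{n}4.png",im[:,:,::-1])
    ims.append(cv2.resize(im[b[1]:b[3],b[0]:b[2]],None,fx=5,fy=5,interpolation=cv2.INTER_CUBIC))
ims[1]=cv2.convertScaleAbs(ims[1],alpha=1.5)
cv2.imwrite(f"pics/c4.png",np.hstack(ims)[:,:,::-1])
```

```text
(no output)
```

View pics/c4.png

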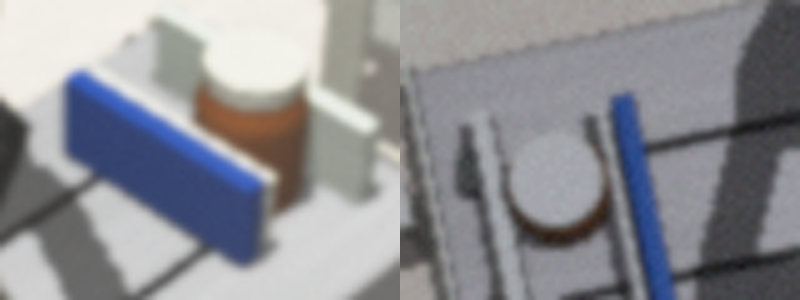

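The jar is now at the rail with almost no gap (jar edge about x=508, rail about x=505). I'll creep on.

Call:
send_rows:
  steps:
    - {"dx": -0.13, "dy": 0.37, "dz": 0, "roll": 0}
    - {"dx": 0, "dy": 0, "dz": 0, "roll": 0}
    - {"dx": 0, "dy": 0, "dz": 0, "roll": 0}

```text
time: 15.57
ee_pos: [0.6296, -0.1444, 0.2023]
orientation: [-3.142, 0.0, -0.0]
ft_force: [0.7, 0.7, -7.1]
opening: 0.319
finger_force: 40.6
```

Call:
send_rows:
  steps:
    - {"dx": -0.17, "dy": 0.36, "dz": 0, "roll": 0}
    - {"dx": 0, "dy": 0, "dz": 0, "roll": 0}
    - {"dx": 0, "dy": 0, "dz": 0, "roll": 0}

```text
time: 15.82
ee_pos: [0.6279, -0.148, 0.2023]
orientation: [-3.141, -0.0, -0.0]
ft_force: [1.3, 1.9, -7.8]
opening: 0.322
finger_force: 40.7
```

Call:
send_rows:
  steps:
    - {"dx": -0.18, "dy": 0.35, "dz": 0, "roll": 0}
    - {"dx": 0, "dy": 0, "dz": 0, "roll": 0}
    - {"dx": 0, "dy": 0, "dz": 0, "roll": 0}

```text
time: 16.07
ee_pos: [0.6262, -0.1512, 0.2023]
orientation: [-3.141, -0.0, -0.0]
ft_force: [1.0, 4.9, -7.8]
opening: 0.319
finger_force: 40.8
```

Tangential drag rose 0.9 → 2.3 → 4.7 N, so the jar is pressed at about 18 N. Now the slot angles, measured from the tooth positions.

```bash
python3 - <<'E'
from h import *
for f in("top0","top4"):
    T=cv2.imread(f"pics/{f}.png")[:,:,::-1].copy()
    b=blobs(T,(15,110,60),(30,255,255),(360,155,405,202))[1]
    c=np.array([.5845,-.1252])
    print(f,sorted([(round(float(np.degrees(np.arctan2(*(plane("top",q,.124)[:2]-c)[::-1]))%360),1),round(1e3*float(np.hypot(*(plane("top",q,.124)[:2]-c)))),s[4]) for s,q in b]))
S=cv2.imread("pics/scene0.png")[:,:,::-1].copy()
b=blobs(S,(15,110,60),(30,255,255),(250,228,305,272))[1]
o=np.array([.585,-.1343]) # centre fitted for scene at .124
print(b)
E
python3 rows.py 329 -4.5 16
```

```text
top0 [(29.7, 51, 31), (58.7, 51, 33), (89.0, 51, 31), (118.1, 51, 33), (148.3, 50, 33), (179.1, 49, 31), (238.8, 58, 20), (270.2, 49, 28), (301.2, 51, 30), (330.8, 51, 32), (359.9, 52, 31)]
top4 [(270.6, 50, 28), (301.6, 50, 33)]
[([276, 234, 4, 5, 15], [277.3, 235.8]), ([284, 235, 17, 31, 244], [292.4, 250.0]), ([264, 236, 8, 5, 30], [267.3, 238.3]), ([257, 253, 10, 9, 53], [261.4, 256.9]), ([265, 258, 8, 9, 51], [268.3, 261.8]), ([276, 259, 6, 10, 46], [278.3, 263.2])]
[{"dx": 0.18, "dy": -0.35, "dz": 0, "roll": 0}, {"dx": 0.17, "dy": -0.36, "dz": 0, "roll": 0}, {"dx": 0.13, "dy": -0.37, "dz": 0, "roll": 0}, {"dx": 0.1, "dy": -0.38, "dz": 0, "roll": 0}, {"dx": 0.08, "dy": -0.38, "dz": 0, "roll": 0}, {"dx": 0.04, "dy": -0.39, "dz": 0, "roll": 0}, {"dx": 0.01, "dy": -0.39, "dz": 0, "roll": 0}, {"dx": -0.02, "dy": -0.4, "dz": 0, "roll": 0}, {"dx": -0.05, "dy": -0.39, "dz": 0, "roll": 0}, {"dx": -0.08, "dy": -0.38, "dz": 0, "roll": 0}]
[{"dx": -0.11, "dy": -0.38, "dz": 0, "roll": 0}, {"dx": -0.14, "dy": -0.36, "dz": 0, "roll": 0}, {"dx": -0.16, "dy": -0.36, "dz": 0, "roll": 0}, {"dx": -0.2, "dy": -0.34, "dz": 0, "roll": 0}, {"dx": -0.22, "dy": -0.32, "dz": 0, "roll": 0}, {"dx": -0.25, "dy": -0.31, "dz": 0, "roll": 0}]
```

Call:
send_rows:
  steps:
    - {"dx": 0, "dy": 0, "dz": 0, "roll": 0}
    - {"dx": 0, "dy": 0, "dz": 0, "roll": 0}

```text
time: 16.23
ee_pos: [0.6262, -0.1512, 0.2023]
orientation: [-3.141, -0.0, -0.0]
ft_force: [1.0, 5.0, -7.4]
opening: 0.318
finger_force: 40.8
```

Call:
send_rows:
  steps:
    - {"dx": 0.18, "dy": -0.35, "dz": 0, "roll": 0}
    - {"dx": 0.17, "dy": -0.36, "dz": 0, "roll": 0}
    - {"dx": 0.13, "dy": -0.37, "dz": 0, "roll": 0}
    - {"dx": 0.1, "dy": -0.38, "dz": 0, "roll": 0}
    - {"dx": 0, "dy": 0, "dz": 0, "roll": 0}
    - {"dx": 0, "dy": 0, "dz": 0, "roll": 0}

```text
time: 16.73
ee_pos: [0.6321, -0.1365, 0.2023]
orientation: [-3.142, -0.0, 0.0]
ft_force: [0.3, 0.8, -7.9]
opening: 0.316
finger_force: 40.8
```

Call:
send_rows:
  steps:
    - {"dx": 0, "dy": 0, "dz": 0.2, "roll": 0}
    - {"dx": 0, "dy": 0, "dz": 0.2, "roll": 0}
    - {"dx": 0, "dy": 0, "dz": 0.1, "roll": 0}
    - {"dx": 0, "dy": 0, "dz": 0, "roll": 0}
    - {"dx": 0, "dy": 0, "dz": 0, "roll": 0}

```text
time: 17.15
ee_pos: [0.632, -0.1369, 0.1972]
orientation: [-3.142, 0.0, -0.0]
ft_force: [0.7, 1.8, -8.4]
opening: 0.316
finger_force: 40.8
```

Call:
send_rows:
  steps:
    - {"dx": -0.02, "dy": 0.1, "dz": 0.1, "roll": 0}
    - {"dx": 0, "dy": 0, "dz": 0.1, "roll": 0}
    - {"dx": 0, "dy": 0, "dz": 0.1, "roll": 0}
    - {"dx": 0, "dy": 0, "dz": 0, "roll": 0}
    - {"dx": 0, "dy": 0, "dz": 0, "roll": 0}

```text
time: 17.57
ee_pos: [0.6318, -0.1379, 0.1942]
orientation: [3.141, 0.0, -0.0]
ft_force: [-0.0, -0.2, -6.5]
opening: 0.317
finger_force: 40.8
```

Call:
send_rows:
  steps:
    - {"dx": 0, "dy": 0, "dz": 0.1, "roll": 0}
    - {"dx": 0, "dy": 0, "dz": 0.1, "roll": 0}
    - {"dx": 0, "dy": 0, "dz": 0, "roll": 0}
    - {"dx": 0, "dy": 0, "dz": 0, "roll": 0}

```text
time: 17.9
ee_pos: [0.6318, -0.1379, 0.1923]
orientation: [3.141, 0.0, -0.0]
ft_force: [-0.4, -2.1, -6.9]
opening: 0.318
finger_force: 40.8
```

Call:
send_rows:
  steps:
    - {"dx": 0, "dy": 0, "dz": 0.1, "roll": 0}
    - {"dx": 0, "dy": 0, "dz": 0.1, "roll": 0}
    - {"dx": 0, "dy": 0, "dz": 0.1, "roll": 0}
    - {"dx": 0, "dy": 0, "dz": 0, "roll": 0}
    - {"dx": 0, "dy": 0, "dz": 0, "roll": 0}

```text
time: 18.32
ee_pos: [0.6318, -0.1378, 0.1892]
orientation: [3.142, 0.0, -0.0]
ft_force: [0.3, -1.4, -6.3]
opening: 0.32
finger_force: 40.9
```

Call:
send_rows:
  steps:
    - {"dx": 0, "dy": 0, "dz": 0.1, "roll": 0}
    - {"dx": 0, "dy": 0, "dz": 0.1, "roll": 0}
    - {"dx": 0, "dy": 0, "dz": 0, "roll": 0}
    - {"dx": 0, "dy": 0, "dz": 0, "roll": 0}

```text
time: 18.65
ee_pos: [0.6319, -0.1378, 0.1877]
orientation: [3.142, -0.0, -0.0]
ft_force: [-0.4, -0.5, -1.1]
opening: 0.32
finger_force: 41.4
```

Call:
send_rows:
  steps:
    - {"dx": 0, "dy": 0, "dz": 0.1, "roll": 0}
    - {"dx": 0, "dy": 0, "dz": 0, "roll": 0}
    - {"dx": 0, "dy": 0, "dz": 0, "roll": 0}

```text
time: 18.9
ee_pos: [0.632, -0.1378, 0.1875]
orientation: [3.141, -0.001, -0.0]
ft_force: [-2.0, -0.1, 5.9]
opening: 0.32
finger_force: 42.3
```

Run:
```python
from h import *
ims=[]
for n,b in(("scene",(260,185,380,275)),("top",(270,150,390,240))):
    im=optics.camera(n); cv2.imwrite(f"pics/{n}5.png",im[:,:,::-1])
    ims.append(cv2.resize(im[b[1]:b[3],b[0]:b[2]],None,fx=3.3,fy=3.3,interpolation=cv2.INTER_CUBIC))
ims[1]=cv2.convertScaleAbs(ims[1],alpha=1.5)
cv2.imwrite(f"pics/c5.png",np.hstack(ims)[:,:,::-1])
```

```text
(no output)
```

View pics/c5.png

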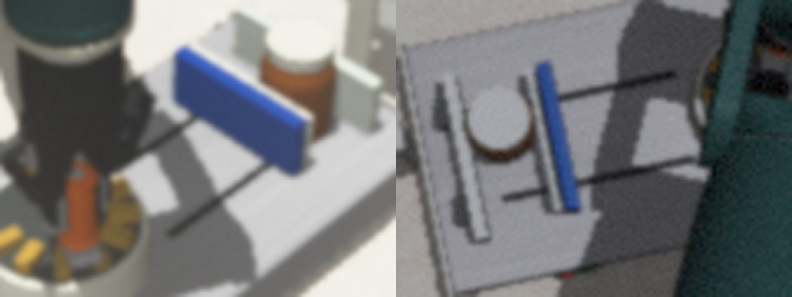

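The sleeve sits down between the teeth at the same height as at the start (0.1875), and it resists downward push. The jar stands upright with slight play. Releasing.

Call:
send_rows:
  steps:
    - {"dx": 0, "dy": 0, "dz": 0, "roll": 0}
    - {"dx": 0, "dy": 0, "dz": 0, "roll": 0}
    - {"dx": 0, "dy": 0, "dz": 0, "roll": 0}
    - {"dx": 0, "dy": 0, "dz": 0, "roll": 0}
    - {"dx": 0, "dy": 0, "dz": 0, "roll": 0}
    - {"dx": 0, "dy": 0, "dz": 0, "roll": 0}
  gripper: 0.75

```text
time: 19.5
ee_pos: [0.6318, -0.1378, 0.1862]
orientation: [-3.142, 0.0, -0.0]
ft_force: [0.6, 0.3, 0.5]
opening: 0.75
finger_force: 0.0
```

Call:
send_rows:
  steps:
    - {"dx": 0, "dy": 0, "dz": -1, "roll": 0}
    - {"dx": 0, "dy": 0, "dz": -2, "roll": 0}
    - {"dx": 0, "dy": 0, "dz": -2.5, "roll": 0}
    - {"dx": 0, "dy": 0, "dz": -2.5, "roll": 0}
    - {"dx": 0, "dy": 0, "dz": -2, "roll": 0}
    - {"dx": 0, "dy": 2, "dz": 0, "roll": 0}
    - {"dx": 0, "dy": 3, "dz": 0, "roll": 0}
    - {"dx": 0, "dy": 3, "dz": 0, "roll": 0}
    - {"dx": 0, "dy": 3, "dz": 0, "roll": 0}
    - {"dx": 0, "dy": 3, "dz": 0, "roll": 0}

```text
time: 20.33
ee_pos: [0.6316, -0.2791, 0.2873]
orientation: [3.141, -0.001, 0.0]
ft_force: [0.7, -0.2, -0.3]
opening: 0.748
finger_force: 0.0
```

Call:
send_rows:
  steps:
    - {"dx": 0, "dy": 3, "dz": 0, "roll": 0}
    - {"dx": 0, "dy": 3, "dz": 0, "roll": 0}
    - {"dx": 0, "dy": 2, "dz": 0, "roll": 0}
    - {"dx": 0, "dy": 0, "dz": 0, "roll": 0}
    - {"dx": 0, "dy": 0, "dz": 0, "roll": 0}
    - {"dx": 0, "dy": 0, "dz": 0, "roll": 0}

```text
time: 20.83
ee_pos: [0.6319, -0.3572, 0.2866]
orientation: [-3.141, -0.0, -0.0]
ft_force: [0.5, 0.4, 0.4]
opening: 0.747
finger_force: 0.0
```

Run:
```python
from h import *
ims=[]
for n,b in(("scene",(240,185,380,275)),("top",(270,140,410,230))):
    im=optics.camera(n)
    ims.append(cv2.resize(im[b[1]:b[3],b[0]:b[2]],None,fx=2.85,fy=2.85,interpolation=cv2.INTER_CUBIC))
ims[1]=cv2.convertScaleAbs(ims[1],alpha=1.5)
cv2.imwrite(f"pics/c6.png",np.hstack(ims)[:,:,::-1])
```

```text
(no output)
```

View pics/c6.png

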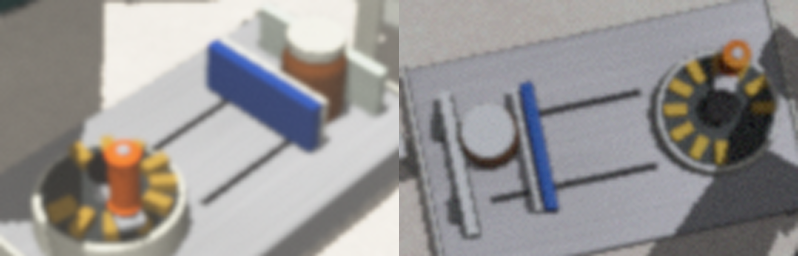

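The sleeve is home between two teeth, at about (735,50) in the top half. The jar stands upright between guide and rail, and the robot is clear.

```bash
python3 -c "
from bench import arm
print(arm.finish_job())"
```

```text
the job is handed in; nothing more can be done
None
```

I felt the guide press the jar against the rail (estimated 18–20 N), wound back to the first free slot (about 1.5 mm play, estimated), let the pin go home, released the sleeve and handed the job in at about 21 s; no verdict was returned.

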